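Fetch the chip tray from behind the carriers and stack it for inspection

TASK

The chip tray at the back of the grey holding tray is blocked by a round canister and a square pod. First stand both of them upright in the empty white side tray and let go, leaving the chip tray where it is until they are out of the way; then stack the chip tray on the matching tray on the steel plate so that it drops fully home over the corner pins. Finally put the canister back upright on the round coaster and the pod back upright on the square coaster, each wholly on its coaster; tip nothing over, do not drop the chip tray, and leave the dropper bottle and the loupe where they are.

Things in the scene. Friction and masses are not known exactly. Their poses are not given: they have to be found in the camera images.
- canister_mid (a point): centre (half-way up) of the loose round canister: white plastic cylinder with a flat lid, diameter 56 mm, height 95 mm, z axis up, 0.13 to 0.24 kg. Starts upright on the round coaster beside the pod (40 mm gap); best grasped in its upper half with the fingers on its robot side and far side.
- pod_mid (a point): centre (half-way up) of the loose square pod: upright white plastic box with a grey lid, 52 x 52 mm, height 100 mm, x and y axes square to its sides, z up, 0.16 to 0.29 kg. Starts upright on the square coaster, sides roughly parallel to those of the holding tray.
- chip_tray_mid (a point): centre (15 mm above the underside) of the loose low black tray with 12 grey chips, 0.1-0.2 kg, 30 mm high. x along its 90 mm length, y across, z up. From below: foot 8 mm high with cut-away corners (78x30 and 54x46 mm crossed); body 90x58x16 mm (grasp across the 58); four tapered pins 6 mm high at x +-33, y +-21. It lies on the holding tray's floor about 10 mm behind canister and pod.
- seat (a point): the place to stack on: centre of the deck (flat top between its four pins) of a fixed black tray, same shape as the chip tray, on a steel plate 150x130 mm. 30 mm above the bench, pin tops 36 mm; x along the 90 mm length, z up. Fully home, the chip tray's foot rests here between the tapered pins (2 mm play, tapers guide 4 mm): its centre 15 mm above this point, x axes parallel either way round.
- side_tray: fixed empty white shallow tray, the side area: outside 220 (x) x 140 (y) mm, walls 4 mm thick and 16 mm high, floor 4 mm thick. Origin: centre of its underside, on the bench. Room for canister and pod side by side along x (for instance at x = +-50 mm).
- rack: fixed grey shallow holding tray: outside 220 (x) x 230 (y) mm, walls 4 mm thick and 14 mm high, floor 4 mm thick. Origin: centre of its underside, on the bench; x points to its back, away from the robot. The coasters lie in its front half, 48 mm either side of the middle.
- round_coaster: fixed round black rubber coaster, diameter 80 mm, 3 mm thick, on the floor of the holding tray. Origin: centre of its underside, 4 mm above the bench; its top is 7 mm above the bench. The canister's place.
- square_coaster: fixed square black rubber coaster, 80 x 80 x 3 mm, on the floor of the holding tray. Origin: centre of its underside, 4 mm above the bench; its top is 7 mm above the bench. The pod's place.
- dropper_mid (a point): centre of a small loose amber bottle with a white tapered cap, diameter 32 mm, height 54 mm, standing in one back corner of the holding tray. Not to be moved.
- loupe_mid (a point): centre of a loose black loupe, 40 mm across and 34 mm high, standing in the other back corner of the holding tray. Not to be moved.
Mind the look-alikes: they are no part of the job. What is shaped like the square_coaster but blue or red is not meant.

How it is judged (in metres and radians):
On the way, in this order (a step that is already met when the one before it is completed fails the run):
1. the canister and the pod both stand upright in the white side tray, released, and the chip tray has not been moved (x of canister_mid in the frame of side_tray between -0.084 and 0.084 m and y of canister_mid in the frame of side_tray between -0.045 and 0.045 m and z of canister_mid in the frame of side_tray between 0.0475 and 0.0555 m and angle between each of canister_mid, pod_mid's own z axis and vertical below 0.1 rad and x of pod_mid in the frame of side_tray between -0.084 and 0.084 m and y of pod_mid in the frame of side_tray between -0.045 and 0.045 m and z of pod_mid in the frame of side_tray between 0.05 and 0.058 m and contact force between the fingers and canister below 0.3 N and contact force between the fingers and pod below 0.3 N and distance of chip_tray_mid from where it was at the start of the episode below 0.02 m), for 0.2 s.
2. the chip tray is fully home on the tray on the steel plate, released, while the canister and the pod still stand in the side tray (horizontal distance between chip_tray_mid and seat below 0.005 m and z of chip_tray_mid in the frame of seat between 0.012 and 0.0178 m and angle between chip_tray_mid's own z axis and vertical below 0.05 rad and angle between the x axis of chip_tray_mid and the x axis of seat, either way round below 0.12 rad and contact force between the fingers and chip_tray below 0.3 N and x of canister_mid in the frame of side_tray between -0.084 and 0.084 m and y of canister_mid in the frame of side_tray between -0.045 and 0.045 m and z of canister_mid in the frame of side_tray between 0.0475 and 0.0555 m and angle between each of canister_mid, pod_mid's own z axis and vertical below 0.1 rad and x of pod_mid in the frame of side_tray between -0.084 and 0.084 m and y of pod_mid in the frame of side_tray between -0.045 and 0.045 m and z of pod_mid in the frame of side_tray between 0.05 and 0.058 m), for 0.2 s.
At the end, for the whole second after the job is handed in: Chip tray fully home on the tray on the steel plate (centre within 5 mm, height 3 mm, level, aligned within 0.12 rad either way round); canister upright on the round coaster (centre within 14 mm), pod upright on the square one (20 mm), heights within 3 mm; all at rest and released (horizontal distance between chip_tray_mid and seat below 0.005 m and z of chip_tray_mid in the frame of seat between 0.012 and 0.0178 m and angle between chip_tray_mid's own z axis and vertical below 0.05 rad and angle between the x axis of chip_tray_mid and the x axis of seat, either way round below 0.12 rad and horizontal distance between canister_mid and round_coaster below 0.014 m and z of canister_mid in the frame of round_coaster between 0.0475 and 0.0535 m and angle between each of canister_mid, pod_mid's own z axis and vertical below 0.06 rad and horizontal distance between pod_mid and square_coaster below 0.02 m and z of pod_mid in the frame of square_coaster between 0.05 and 0.056 m and linear speed of each of canister, pod, chip_tray below 0.02 m/s); the robot touches nothing.
It fails at once if the canister or the pod is tipped over (more than 0.6 rad) (angle between any of canister_mid, pod_mid's own z axis and vertical above 0.6 rad).
It fails at once if the chip tray is dropped (falls at more than 0.6 m/s clear of the fingers) (linear speed of chip_tray above 0.6 m/s and contact force between the fingers and chip_tray below 0.1 N).
It fails at once if the dropper bottle or the loupe is moved by more than 30 mm (distance of any of dropper_mid, loupe_mid from where it was at the start of the episode above 0.03 m).
It also fails if it takes over 112 s, if anything falls off the work surface, if the arm or the gripper's body presses on something with over 40 N, if the wrist force passes 120 N, or if a joint passes its speed limit or range.

ROBOT

A 7-joint arm with a two-finger parallel gripper is mounted at the origin on the work surface. World frame = base frame: x ahead of the robot, y to its left, z up, the work surface at z = 0. Lengths are in m, angles in degrees, forces in N, time in s.
With the tool pointing down it reaches from about 0.35 to 0.9 m from the base axis. Payload 8.1 kg.
Tool frame: the origin (TCP) lies at the very end of the fingers, on their centre line; the grasp point (between the pads) lies 19 mm behind it (arm.tcp_to_grasp is the distance from the TCP to the grasp point, in m); z points along the fingers, y is the line along which they close (so a half turn about z gives the same grasp; the last joint's range is limited). The gripper opens to 85 mm and grips with 20 to 120 N. Pads are 22 mm wide; open, the fingers measure 114 mm over their backs; the gripper's body (76 mm by 85 mm) begins 54 mm behind the grasp point. The pads swing forward as they close: fully open they stand 13 mm farther back than shut.
Start: joints at [-83.056, 24.895, 1.432, 90.138, -0.665, 64.973, -4.303], TCP at [0.139, 0.609, 0.231] pointing down, gripper open.
Joint ranges: [-149.89, 149.89], [-25.12, 119.58], [-72.63, 75.52], [4.76, 147.25], [-75.54, 255.54], [6.69, 114.76], [-157.13, 157.13]. Speed limits (degrees/s): [127.2, 127.2, 172.46, 172.46, 180, 180, 180].

INTERFACE

Orientations are given as a 3x3 rotation matrix whose columns are the frame's x, y, z axes.
In Python, from plant import arm, optics, sign_off gives the robot as it stands. The module is installed in compiled form; this text tells all that it offers.
- The arm moves only by the tool apply_moves, never from a script. Its argument "targets" is one flat list of numbers, 7 for each row, row after row: the shift along the tool's x, y, z in cm, then the turn, a rotation vector about the tool's x, y, z in degrees, then the gripper command: -1 is fully open, 1 is shut, values between are in proportion. A call has exactly 8 rows; each row is the pose to reach, as a shift and turn from the pose commanded when the call began, along the tool's axes at that moment; what a row does not reach only later rows make up. A row lasts 1/10 s, in which the tool goes at most 50 mm and 8.59 degrees, less where a joint would pass 70% of its speed; a pose out of reach is approached as far as the arm can. A call with a gripper value outside its range is refused whole. The fingers move at their own pace and stop on an object; the grip force is fixed at half the most. Time passes only in rows, so rows that repeat a pose let the fingers close, or fill a call up. It gives the time, the measured TCP pose, the force, the opening and the grip force at its end, in the units of the state.
- arm.get_obs(): the state, without advancing time (a new reading comes with each control period).
- optics.camera(name): name is "scene" or "top" or "wrist"; returns the picture (480x640x3 uint8, blue, green, red); there is no depth.
- optics.camera_info(name): a dict with "intrinsics" (3x3 intrinsics, pixels), "T" (4x4, takes a point from camera to world coordinates); the wrist camera has in their place "tool_from_camera" (4x4, takes a point from camera to tool coordinates, whose origin is the TCP and whose axes are the flange's). Camera axes: x right, y down, z forward; pixel columns grow to the right and rows downward; lengths in m; the calibration is good to about 2 mm. A picture is of the moment at which its call begins: read the wrist's pose just before it. camera_info takes no time and is no camera call.
- sign_off(): hands the job in; it is judged then, once.
The state is a dict: "time_s": time; "joint_pos": joint angles; "dq": joint speeds; "tau": joint torques, N m; "tool_pos": TCP position; "tcp_rot": TCP orientation; "contact_force": force on the tool from outside, world axes, zero at the start; "moment": the same for the moment, N m; "gripper_width": finger opening in m; "gripper_force": force on a finger pad.
Only numpy, scipy, OpenCV 4.12 (cv2) and the standard library are available. Lean on these libraries where they do the work, as an engineer would, in place of code of your own. Each camera call takes 0.05 s, during which the arm holds its last target. There are 200 camera calls.

## Working session

There is one attempt and no reset: what is moved stays moved. The work goes in short steps, Python scripts to look and compute and a tool call to move; the robot and the scene stay as the last step left them, time stands still between calls to the robot, and variables do not carry over. Pictures are saved under pics/ and viewed, at most 14 in all, crops included, and the job is handed in when it is done.

Besides the shell and the picture viewer there is one more tool, called after "Call:" by a JSON object that holds its "api" and its "payload". apply_moves: Moves the arm, as the interface text tells. Its arguments: {"type":"object","properties":{"targets":{"type":"array"}},"required":["targets"]}

```bash
mkdir -p pics
cat > h.py <<'E'
import numpy as np, cv2
from plant import arm, optics, sign_off
def ray(info,u,v,T=None):
    T=info["T"] if T is None else T
    K=np.array(info["intrinsics"]);T=np.array(T)
    d=T[:3,:3]@np.linalg.solve(K,[u,v,1.0]); return T[:3,3],d
def onz(info,u,v,z,T=None):
    o,d=ray(info,u,v,T); return o+d*(z-o[2])/d[2]
def proj(info,p,T=None):
    T=np.array(info["T"] if T is None else T);q=T[:3,:3].T@(np.array(p)-T[:3,3]);q=np.array(info["intrinsics"])@q;return q[:2]/q[2]
def wristT(o):
    W=np.eye(4);W[:3,:3]=o["tcp_rot"];W[:3,3]=o["tool_pos"];return W@np.array(optics.camera_info("wrist")["tool_from_camera"])
E
python3 - <<'E'
from h import *
np.set_printoptions(precision=4,suppress=True)
o=arm.get_obs();print(o)
for n in("top","scene","wrist"):
    cv2.imwrite(f"pics/{n}0.png",optics.camera(n));print(optics.camera_info(n))
E
```

```text
{'time_s': 0.0, 'joint_pos': array([-83.057 ,  24.9359,   1.4293,  90.1865,  -0.6629,  64.9732,
        -4.3047]), 'dq': array([-0.0385, -0.0119,  0.0409,  0.086 ,  0.0233,  0.025 , -0.0417]), 'tau': array([ -0.0002, -67.0473,   1.0252, -31.6202,   0.0157,   0.0129,
         0.    ]), 'tool_pos': array([0.1386, 0.6089, 0.2305]), 'tcp_rot': array([[-0.9751,  0.222 , -0.0002],
       [ 0.222 ,  0.9751, -0.0015],
       [-0.0002, -0.0015, -1.    ]]), 'contact_force': array([ 0.239 ,  0.4158, -0.1879]), 'moment': array([-0.0142,  0.0325, -0.0067]), 'gripper_force': 0.0, 'gripper_width': 0.08560561437523827}
{'intrinsics': array([[464.2109,   0.    , 323.7007],
       [  0.    , 464.2109, 237.5078],
       [  0.    ,   0.    ,   1.    ]]), 'T': array([[-0.0112, -0.9985,  0.0544,  0.4682],
       [-0.9997,  0.0123,  0.0215, -0.0172],
       [-0.0221, -0.0542, -0.9983,  0.9476],
       [ 0.    ,  0.    ,  0.    ,  1.    ]])}
{'intrinsics': array([[562.1106,   0.    , 320.0708],
       [  0.    , 562.1106, 236.2369],
       [  0.    ,   0.    ,   1.    ]]), 'T': array([[-0.2267,  0.5598, -0.797 ,  1.2297],
       [ 0.9739,  0.1385, -0.1797,  0.176 ],
       [ 0.0098, -0.817 , -0.5766,  0.5993],
       [ 0.    ,  0.    ,  0.    ,  1.    ]])}
{'intrinsics': array([[360.5815,   0.    , 324.004 ],
       [  0.    , 360.5815, 242.4617],
       [  0.    ,   0.    ,   1.    ]]), 'tool_from_camera': array([[-0.0008, -0.963 , -0.2694,  0.0684],
       [ 1.    , -0.0007, -0.0003, -0.0006],
       [ 0.0001, -0.2694,  0.963 , -0.1423],
       [ 0.    ,  0.    ,  0.    ,  1.    ]])}
```

View pics/top0.png

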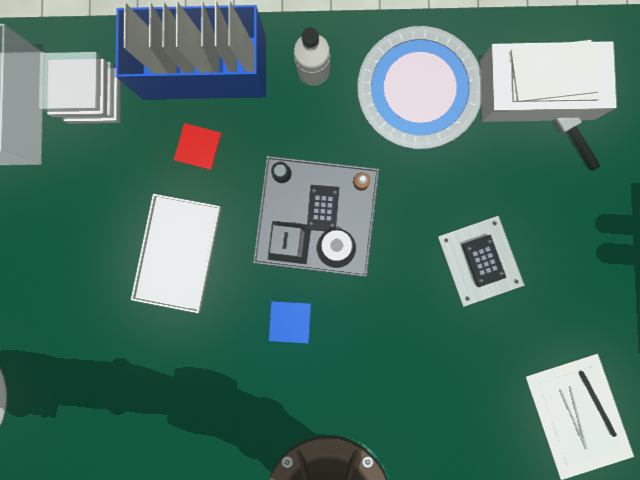

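View pics/scene0.png

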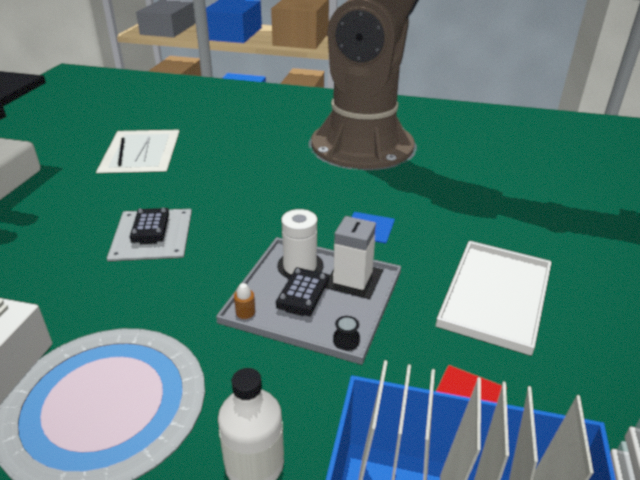

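Top view: canister at (337,246), with the squeeze bottle at (312,55) as a look-alike. The pod is at (288,241) on the black square coaster, with the blue square at (290,322) and the red one at (198,146) as look-alikes. The loose chip tray is at (322,207) and the fixed one on steel is at (483,261). The side tray is at (176,253), with white paper at (580,415), a box at (550,80) and white trays at (75,80) as look-alikes. I pick by the descriptions.

Run:
```python
from h import *
np.set_printoptions(precision=4,suppress=True)
im=cv2.imread("pics/top0.png");I=optics.camera_info("top")
b,g,r=[im[...,i].astype(int) for i in range(3)]
green=((g-r>25)&(g-b>10)).astype(np.uint8)
n,lab,st,c=cv2.connectedComponentsWithStats(cv2.morphologyEx(1-green,cv2.MORPH_OPEN,np.ones((3,3))),connectivity=4)
def rect(lbl,z):
    cs,_=cv2.findContours((lab==lbl).astype(np.uint8),cv2.RETR_EXTERNAL,cv2.CHAIN_APPROX_NONE)
    q=np.array([onz(I,*p[0],z)[:2] for p in max(cs,key=len)],np.float32)
    R=cv2.minAreaRect(q); return R
for nm,(u,v),z in(("rack",(300,200),.012),("side",(176,253),.014),("steel",(455,265),.003)):
    print(nm,rect(lab[v,u],z), st[lab[v,u]])
for nm,(u,v),z in(("can",(337,245),.102),("pod",(286,240),.107),("chip",(322,207),.025),("seat",(484,261),.028)):
    print(nm,onz(I,u,v,z))
cr=np.hstack([cv2.resize(im[145:285,240:390],None,fx=2.6,fy=2.6,interpolation=cv2.INTER_CUBIC),cv2.resize(im[190:330,420:570],None,fx=2.6,fy=2.6,interpolation=cv2.INTER_CUBIC)])
cv2.imwrite("pics/crop0.png",cr);print(cr.shape)
```

```text
rack ((0.5641720294952393, 0.01829482614994049), (0.23144413530826569, 0.2208133041858673), 82.53819274902344) [  253   156   126   120 12368]
side ((0.4929334819316864, 0.30234283208847046), (0.1445275992155075, 0.22168411314487457), 78.62178039550781) [ 131  194   90  119 7719]
steel ((0.4694863259792328, -0.31237122416496277), (0.15131554007530212, 0.13209883868694305), 18.544227600097656) [ 438  216   86   90 4940]
can [ 0.5003 -0.0231  0.102 ]
pod [0.5103 0.0694 0.107 ]
chip [0.5796 0.0054 0.025 ]
seat [ 0.4682 -0.3118  0.028 ]
(364, 780, 3)
```

View pics/crop0.png

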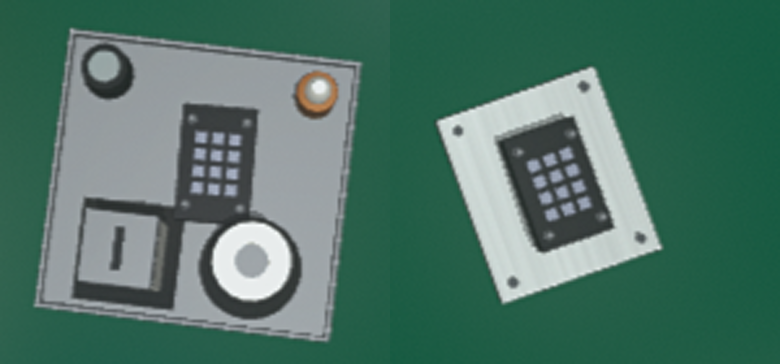

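The crop confirms it. Left: the pod with slot lid on the black square coaster (crop 118,250), the canister with white lid on the round coaster (250,262) and the loose chip tray (218,160), plus the loupe (107,70) and dropper (318,92). Right: the fixed tray (555,185) on the steel plate. Next I move above the pair.

```bash
cat >> h.py <<'E'
from scipy.spatial.transform import Rotation as Ro
def plan(p,yaw):
    "row to reach TCP p with tool y axis at world angle yaw (deg), pointing down"
    o=arm.get_obs();R=np.array(o["tcp_rot"]);a=np.radians(yaw)
    y=np.array([np.cos(a),np.sin(a),0]);z=np.array([0,0,-1.]);T=np.c_[np.cross(y,z),y,z]
    d=R.T@(np.array(p)-o["tool_pos"])*100;w=Ro.from_matrix(R.T@T).as_rotvec(degrees=True)
    print(round(o["time_s"],2),np.round(o["tool_pos"],4),"w",round(o["gripper_width"],4),"ROW",np.round(d,2),np.round(w,2))
E
python3 -c "
from h import *
plan([.505,.02,.24],-7.5)"
```

```text
0.15 [0.1387 0.609  0.2307] w 0.0852 ROW [-48.79 -49.3   -0.86] [-5.000e-02  6.000e-02  8.467e+01]
```

Call:
{"api": "apply_moves", "payload": {"targets": [-48.8,-49.3,-0.9,0,0,84.7,-1,-48.8,-49.3,-0.9,0,0,84.7,-1,-48.8,-49.3,-0.9,0,0,84.7,-1,-48.8,-49.3,-0.9,0,0,84.7,-1,-48.8,-49.3,-0.9,0,0,84.7,-1,-48.8,-49.3,-0.9,0,0,84.7,-1,-48.8,-49.3,-0.9,0,0,84.7,-1,-48.8,-49.3,-0.9,0,0,84.7,-1]}}

```text
time_s: 0.95
tool_pos: [0.3505, 0.2679, 0.2366]
tcp_rot: [[-0.14, 0.99, -0.0], [0.99, 0.14, 0.001], [0.001, 0.0, -1.0]]
contact_force: [0.1, 0.3, -0.1]
gripper_width: 0.0853
gripper_force: 0.0
```

```bash
python3 -c "
from h import *
plan([.505,.02,.24],-7.5)"
```

```text
0.95 [0.3505 0.2679 0.2366] w 0.0853 ROW [-26.71  11.81  -0.35] [-0.   -0.03 15.58]
```

Call:
{"api": "apply_moves", "payload": {"targets": [-26.7,11.8,-0.3,0,0,15.6,-1,-26.7,11.8,-0.3,0,0,15.6,-1,-26.7,11.8,-0.3,0,0,15.6,-1,-26.7,11.8,-0.3,0,0,15.6,-1,-26.7,11.8,-0.3,0,0,15.6,-1,-26.7,11.8,-0.3,0,0,15.6,-1,-26.7,11.8,-0.3,0,0,15.6,-1,-26.7,11.8,-0.3,0,0,15.6,-1]}}

```text
time_s: 1.75
tool_pos: [0.5058, 0.0219, 0.2392]
tcp_rot: [[0.128, 0.992, -0.001], [0.992, -0.128, -0.0], [-0.0, -0.001, -1.0]]
contact_force: [-0.1, 0.7, -0.6]
gripper_width: 0.0855
gripper_force: 0.0
```

```bash
python3 -c "
from h import *
plan([.505,.02,.24],-7.5)
o=arm.get_obs();im=optics.camera('wrist');cv2.imwrite('pics/w1.png',im)
np.savez('w1.npz',T=wristT(o))"
```

```text
1.75 [0.5058 0.0219 0.2392] w 0.0855 ROW [-0.2  -0.05 -0.08] [-0.03  0.03  0.16]
```

View pics/w1.png

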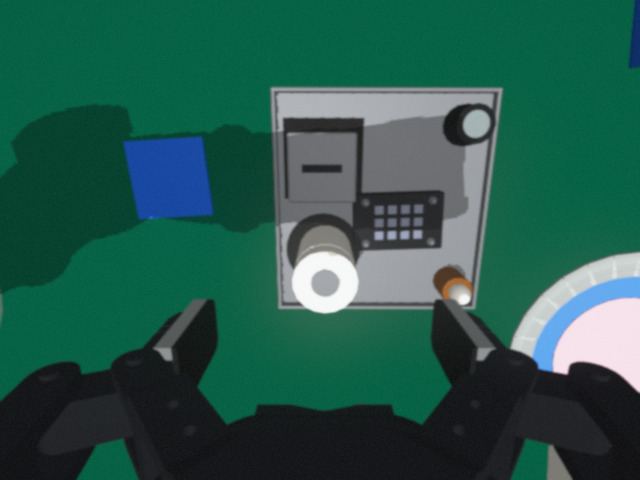

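Wrist view: canister lid at (325,283), pod lid at about (287–357, 133–202) and chip tray pins near (366,202), (432,199), (365,244) and (431,241). The square coaster edge is at (285–362, 119).

Run:
```python
from h import *
np.set_printoptions(precision=4,suppress=True)
im=cv2.imread("pics/w1.png");I=optics.camera_info("wrist");T=np.load("w1.npz")["T"]
g=cv2.cvtColor(im,cv2.COLOR_BGR2GRAY)
m=(g>215).astype(np.uint8);m[:240]=0;m[315:]=0;m[:,:285]=0;m[:,365:]=0
cs,_=cv2.findContours(m,cv2.RETR_EXTERNAL,cv2.CHAIN_APPROX_NONE)
(c,r)=cv2.minEnclosingCircle(max(cs,key=len));print("lid px",c,r)
print("can",onz(I,*c,.102),"edge",onz(I,c[0]+r,c[1],.102))
P=[onz(I,*q,.107) for q in((288,133),(357,133),(355,201),(289,200))];print("pod",np.mean(P,0),P)
C=[onz(I,*q,.034) for q in((366,202),(432,199),(431,241),(365,244))];C=np.array(C);print("chip",C.mean(0),C)
d=(C[1]+C[2]-C[0]-C[3]);print(np.degrees(np.arctan2(d[1],d[0])))
for q in((285,120),(362,118)):print("sqc",onz(I,*q,.007,T))
```

```text
lid px (324.5692443847656, 282.0) 32.81402587890625Traceback (most recent call last):
  File "<stdin>", line 8, in <module>
  File "h.py", line 8, in onz
    o,d=ray(info,u,v,T); return o+d*(z-o[2])/d[2]
        ~~~^^^^^^^^^^^^
  File "h.py", line 4, in ray
    T=info["T"] if T is None else T
      ~~~~^^^^^
KeyError: 'T'
```

Run:
```python
from h import *
np.set_printoptions(precision=4,suppress=True)
I=optics.camera_info("wrist");T=np.load("w1.npz")["T"];I["T"]=T
print("can",onz(I,324.6,282.5,.102),"edge",onz(I,324.6+32.8,282.5,.102))
P=np.array([onz(I,*q,.107) for q in((288,133),(357,133),(355,201),(289,200))]);print("pod",np.mean(P,0),P)
C=np.array([onz(I,*q,.034) for q in((366,202),(432,199),(431,241),(365,244))]);print("chip",C.mean(0),C)
d=(C[1]+C[2]-C[0]-C[3]);print(np.degrees(np.arctan2(d[1],d[0])))
for q in((285,120),(362,118)):print("sqc",onz(I,*q,.007))
plan([.5,-.02,.14],-7.5)
```

```text
can [ 0.5001 -0.0228  0.102 ] edge [ 0.5272 -0.0263  0.102 ]
pod [0.5104 0.0706 0.107 ] [[0.4889 0.0984 0.107 ]
 [0.5387 0.0919 0.107 ]
 [0.532  0.0425 0.107 ]
 [0.482  0.0498 0.107 ]]
chip [0.577  0.0041 0.034 ] [[ 0.5473  0.0278  0.034 ]
 [ 0.6109  0.0225  0.034 ]
 [ 0.6079 -0.0196  0.034 ]
 [ 0.5421 -0.0143  0.034 ]]
-4.709356474277977
sqc [0.4786 0.1142 0.007 ]
sqc [0.554  0.1063 0.007 ]
1.8 [0.5053 0.0233 0.2391] w 0.0855 ROW [-4.36  0.02  9.91] [-0.06 -0.    0.3 ]
```

```bash
python3 -c "
from h import *
plan([.500,-.023,.058],-7.5)"
```

```text
1.8 [0.5053 0.0233 0.2391] w 0.0855 ROW [-4.66  0.07 18.11] [-0.06 -0.    0.3 ]
```

Call:
{"api": "apply_moves", "payload": {"targets": [-4.6,0.1,0,0,0,0.3,-1,-4.6,0.1,4,0,0,0.3,-1,-4.6,0.1,8,0,0,0.3,-1,-4.6,0.1,12,0,0,0.3,-1,-4.6,0.1,15.5,0,0,0.3,-1,-4.6,0.1,18,0,0,0.3,-1,-4.6,0.1,18,0,0,0.3,-1,-4.6,0.1,18,0,0,0.3,1]}}

```text
time_s: 2.6
tool_pos: [0.5008, -0.0217, 0.0599]
tcp_rot: [[0.129, 0.992, -0.001], [0.992, -0.129, 0.0], [0.0, -0.001, -1.0]]
contact_force: [0.0, -0.4, 0.6]
gripper_width: 0.0735
gripper_force: 0.0
```

Call:
{"api": "apply_moves", "payload": {"targets": [0,0,0,0,0,0,1,0,0,0,0,0,0,1,0,0,0,0,0,0,1,0,0,0,0,0,0,1,0,0,0,0,0,0,1,0,0,0,0,0,0,1,0,0,0,0,0,0,1,0,0,0,0,0,0,1]}}

```text
time_s: 3.4
tool_pos: [0.5019, -0.0222, 0.0612]
tcp_rot: [[0.13, 0.992, 0.002], [0.992, -0.13, 0.001], [0.002, 0.002, -1.0]]
contact_force: [-1.2, 0.8, 4.5]
gripper_width: 0.0548
gripper_force: 62.1
```

```bash
python3 -c "
from h import *
plan([.5435,.292,.200],-11.4);plan([.5435,.292,.059],-11.4)"
```

```text
3.4 [ 0.5019 -0.0222  0.0612] w 0.0548 ROW [ 31.72   0.08 -13.83] [ 0.13 -0.09  3.95]
3.4 [ 0.5019 -0.0222  0.0612] w 0.0548 ROW [31.7   0.05  0.27] [ 0.13 -0.09  3.95]
```

Call:
{"api": "apply_moves", "payload": {"targets": [0,0,-1.5,0,0,0,1,0,0,-4.5,0,0,0,1,0,0,-8,0,0,0,1,0,0,-11.5,0,0,0,1,1,0,-13.8,0,0,0,1,3.5,0,-14,0,0,0.5,1,7,0,-14,0,0,1,1,11,0,-14,0,0,1.5,1]}}

```text
time_s: 4.2
tool_pos: [0.5158, 0.0867, 0.2014]
tcp_rot: [[0.158, 0.987, 0.003], [0.987, -0.158, 0.001], [0.002, 0.002, -1.0]]
contact_force: [0.0, -0.6, -1.8]
gripper_width: 0.0549
gripper_force: 63.7
```

Call:
{"api": "apply_moves", "payload": {"targets": [4,0,0,0,0,0.5,1,8,0,0,0,0,1,1,12,0,0,0,0,1.5,1,15.5,0,0,0,0,2,1,18.5,0,0,0,0,2.4,1,20.2,0,0,0,0,2.4,1,20.7,0,0,0,0,2.4,1,20.7,0,1,0,0,2.4,1]}}

```text
time_s: 5.0
tool_pos: [0.5486, 0.2905, 0.1907]
tcp_rot: [[0.197, 0.98, 0.002], [0.98, -0.197, 0.001], [0.001, 0.002, -1.0]]
contact_force: [0.7, 0.2, -1.5]
gripper_width: 0.0547
gripper_force: 63.7
```

```bash
python3 -c "
from h import *
plan([.5435,.292,.059],-11.4)"
```

```text
5.0 [0.5486 0.2905 0.1907] w 0.0547 ROW [ 0.03 -0.55 13.17] [ 0.13 -0.08  0.03]
```

Call:
{"api": "apply_moves", "payload": {"targets": [0,-0.5,2,0,0,0,1,0,-0.5,5.5,0,0,0,1,0,-0.5,9,0,0,0,1,0,-0.5,11.2,0,0,0,1,0,-0.5,12.3,0,0,0,1,0,-0.5,12.8,0,0,0,1,0,-0.5,13,0,0,0,1,0,-0.5,13.1,0,0,0,1]}}

```text
time_s: 5.8
tool_pos: [0.5436, 0.2916, 0.0595]
tcp_rot: [[0.198, 0.98, 0.001], [0.98, -0.198, 0.001], [0.001, 0.001, -1.0]]
contact_force: [-0.4, 0.1, -2.1]
gripper_width: 0.0548
gripper_force: 63.7
```

Call:
{"api": "apply_moves", "payload": {"targets": [0,0,0.05,0,0,0,1,0,0,0.1,0,0,0,1,0,0,0.15,0,0,0,1,0,0,0.15,0,0,0,1,0,0,0.15,0,0,0,-1,0,0,0.15,0,0,0,-1,0,0,0.15,0,0,0,-1,0,0,0.15,0,0,0,-1]}}

```text
time_s: 6.6
tool_pos: [0.5428, 0.2917, 0.057]
tcp_rot: [[0.197, 0.98, 0.0], [0.98, -0.197, -0.0], [-0.0, 0.0, -1.0]]
contact_force: [-0.6, -0.6, 0.2]
gripper_width: 0.0856
gripper_force: 0.0
```

```bash
python3 -c "
from h import *
plan([.5435,.292,.20],-11.4);plan([.5105,.0705,.18],-7.6);plan([.5105,.0705,.060],-7.6)"
```

```text
6.6 [0.5428 0.2917 0.057 ] w 0.0856 ROW [  0.04   0.06 -14.3 ] [0.   0.   0.02]
6.6 [0.5428 0.2917 0.057 ] w 0.0856 ROW [-22.32   1.2  -12.3 ] [ 0.    0.   -3.78]
6.6 [0.5428 0.2917 0.057 ] w 0.0856 ROW [-22.32   1.2   -0.3 ] [ 0.    0.   -3.78]
```

Call:
{"api": "apply_moves", "payload": {"targets": [0,0,-4,0,0,0,-1,0,0,-9,0,0,0,-1,-1,0,-12.3,0,0,0,-1,-6,0.3,-12.3,0,0,-1,-1,-11,0.6,-12.3,0,0,-2,-1,-16,0.9,-12.3,0,0,-3,-1,-20.5,1.2,-12.3,0,0,-3.8,-1,-22.3,1.2,-12.3,0,0,-3.8,-1]}}

```text
time_s: 7.4
tool_pos: [0.5097, 0.0656, 0.1804]
tcp_rot: [[0.137, 0.991, 0.0], [0.991, -0.137, -0.001], [-0.001, 0.0, -1.0]]
contact_force: [0.5, -0.1, 0.2]
gripper_width: 0.0857
gripper_force: 0.0
```

```bash
python3 -c "
from h import *
plan([.5105,.0705,.060],-7.6)"
```

```text
7.4 [0.5097 0.0656 0.1804] w 0.0857 ROW [5.100e-01 1.000e-02 1.204e+01] [ 0.02  0.05 -0.29]
```

Call:
{"api": "apply_moves", "payload": {"targets": [0,0,1,0,0,0,-1,0,0,4,0,0,0,-1,0,0,7.5,0,0,0,-1,0,0,10.5,0,0,0,-1,0,0,11.8,0,0,0,-1,0,0,12,0,0,0,-1,0,0,12,0,0,0,-1,0,0,12,0,0,0,-1]}}

```text
time_s: 8.2
tool_pos: [0.5116, 0.0711, 0.0611]
tcp_rot: [[0.132, 0.991, 0.002], [0.991, -0.132, 0.001], [0.001, 0.002, -1.0]]
contact_force: [-0.4, 0.1, 0.3]
gripper_width: 0.0851
gripper_force: 0.0
```

```bash
python3 -c "
from h import *
plan([.5105,.0705,.060],-7.6)"
```

```text
8.2 [0.5116 0.0711 0.0611] w 0.0851 ROW [-0.08 -0.1   0.11] [ 0.11 -0.05  0.03]
```

Good; close, with the pod target at tray x=-52 (0.442,0.312).

Call:
{"api": "apply_moves", "payload": {"targets": [-0.05,-0.1,0,0,0,0,1,-0.05,-0.1,0,0,0,0,1,-0.05,-0.1,0,0,0,0,1,-0.05,-0.1,0,0,0,0,1,-0.05,-0.1,0,0,0,0,1,-0.05,-0.1,0,0,0,0,1,-0.05,-0.1,0,0,0,0,1,-0.05,-0.1,0,0,0,0,1]}}

```text
time_s: 9.0
tool_pos: [0.5099, 0.0705, 0.0608]
tcp_rot: [[0.132, 0.991, 0.001], [0.991, -0.132, 0.001], [0.001, 0.001, -1.0]]
contact_force: [-0.9, 0.3, 6.2]
gripper_width: 0.0515
gripper_force: 61.2
```

```bash
python3 -c "
from h import *
plan([.442,.312,.20],-11.4)"
```

```text
9.0 [0.5099 0.0705 0.0608] w 0.0515 ROW [ 23.06  -9.91 -13.9 ] [ 0.05 -0.05  3.82]
```

Call:
{"api": "apply_moves", "payload": {"targets": [0,0,-1.5,0,0,0,1,0,0,-4.5,0,0,0,1,0,0,-8,0,0,0,1,0,0,-11.5,0,0,0,1,1,-0.4,-13.6,0,0,0,1,4,-1.7,-13.9,0,0,0.6,1,7.5,-3.2,-13.9,0,0,1.2,1,11,-4.7,-13.9,0,0,1.8,1]}}

```text
time_s: 9.8
tool_pos: [0.4768, 0.1866, 0.1995]
tcp_rot: [[0.164, 0.986, 0.0], [0.986, -0.164, 0.001], [0.001, 0.0, -1.0]]
contact_force: [0.4, 0.5, -2.0]
gripper_width: 0.0512
gripper_force: 63.5
```

Call:
{"api": "apply_moves", "payload": {"targets": [3.5,-1.9,0,0,0,0.6,1,7,-3.5,0,0,0,1.2,1,10,-4.8,0,0,0,1.8,1,11.8,-5.5,0,0,0,2,1,12.2,-5.7,0,0,0,2,1,12.2,-5.7,2,0,0,2,1,12.2,-5.7,5,0,0,2,1,12.2,-5.7,7,0,0,2,1]}}

```text
time_s: 10.6
tool_pos: [0.4407, 0.3137, 0.1277]
tcp_rot: [[0.198, 0.98, -0.001], [0.98, -0.198, -0.001], [-0.001, -0.001, -1.0]]
contact_force: [0.1, -1.0, -3.1]
gripper_width: 0.0515
gripper_force: 63.5
```

```bash
python3 -c "
from h import *
plan([.442,.312,.0575],-11.4)"
```

```text
10.6 [0.4407 0.3137 0.1277] w 0.0515 ROW [-0.13  0.16  7.02] [-0.03  0.07 -0.04]
```

Call:
{"api": "apply_moves", "payload": {"targets": [-0.1,0.1,2,0,0,0,1,-0.1,0.1,4.5,0,0,0,1,-0.1,0.1,6,0,0,0,1,-0.1,0.1,6.5,0,0,0,1,-0.1,0.1,6.8,0,0,0,1,-0.1,0.1,6.9,0,0,0,1,-0.1,0.1,7,0,0,0,1,-0.1,0.1,7,0,0,0,1]}}

```text
time_s: 11.4
tool_pos: [0.4421, 0.3143, 0.0596]
tcp_rot: [[0.197, 0.98, 0.001], [0.98, -0.197, 0.001], [0.001, 0.001, -1.0]]
contact_force: [0.0, -0.4, -2.9]
gripper_width: 0.0513
gripper_force: 63.5
```

Call:
{"api": "apply_moves", "payload": {"targets": [0,0,0.05,0,0,0,1,0,0,0.05,0,0,0,1,0,0,0.05,0,0,0,-1,0,0,0.05,0,0,0,-1,0,0,0.05,0,0,0,-1,0,0,0.05,0,0,0,-1,0,0,-3,0,0,0,-1,0,0,-7,0,0,0,-1]}}

```text
time_s: 12.2
tool_pos: [0.4407, 0.3131, 0.1284]
tcp_rot: [[0.198, 0.98, -0.003], [0.98, -0.198, -0.003], [-0.004, -0.002, -1.0]]
contact_force: [0.7, 0.4, 0.1]
gripper_width: 0.0854
gripper_force: 0.0
```

```bash
python3 -c "
from h import *
plan([.46,-.24,.2],20)
plan([.545,.0,.20],85.3)
cv2.imwrite('pics/t2.png',optics.camera('top'))"
```

```text
12.2 [0.4407 0.3131 0.1284] w 0.0854 ROW [-53.87  12.8   -7.  ] [ -0.17   0.17 -31.39]
12.2 [0.4407 0.3131 0.1284] w 0.0854 ROW [-28.66  16.4   -7.1 ] [-2.600e-01  5.000e-02 -9.669e+01]
```

View pics/t2.png

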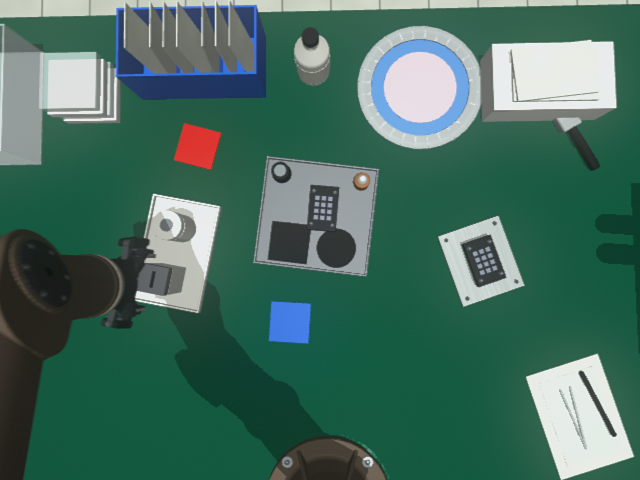

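Both stand in the side tray, canister at (170,225) and pod at (160,277). The coasters are now free at (290,241) and (336,248), and the chip tray is unmoved. I measure the coasters and then hover over the seat.

Run:
```python
from h import *
np.set_printoptions(precision=4,suppress=True)
im=cv2.imread("pics/t2.png");I=optics.camera_info("top")
m=(cv2.cvtColor(im,cv2.COLOR_BGR2GRAY)<70).astype(np.uint8);m[:222]=0;m[272:]=0;m[:,:262]=0;m[:,362:]=0
m=cv2.morphologyEx(m,cv2.MORPH_OPEN,np.ones((7,7)))
for c in cv2.findContours(m,cv2.RETR_EXTERNAL,cv2.CHAIN_APPROX_NONE)[0]:
    q=np.array([onz(I,*p[0],.007)[:2] for p in c],np.float32);print(len(c),cv2.minAreaRect(q),cv2.minEnclosingCircle(q))
plan([.468,-.312,.17],-71)
```

```text
142 ((0.5061875581741333, -0.017657969146966934), (0.08111776411533356, 0.08934439718723297), 89.36906433105469) ((0.5082948207855225, -0.009526895359158516), 0.05366780236363411)
145 ((0.5110748410224915, 0.07365989685058594), (0.07773402333259583, 0.07808554172515869), 82.9068832397461) ((0.5120599269866943, 0.0734485387802124), 0.05273882672190666)
12.25 [0.4442 0.3149 0.1352] w 0.0857 ROW [-60.96  14.79  -3.7 ] [ 0.05 -0.33 59.55]
```

Call:
{"api": "apply_moves", "payload": {"targets": [-2,0.5,-4,0,0,3,-1,-61,14.8,-4,0,0,59.5,-1,-61,14.8,-4,0,0,59.5,-1,-61,14.8,-4,0,0,59.5,-1,-61,14.8,-4,0,0,59.5,-1,-61,14.8,-4,0,0,59.5,-1,-61,14.8,-4,0,0,59.5,-1,-61,14.8,-4,0,0,59.5,-1]}}

```text
time_s: 13.05
tool_pos: [0.4564, -0.0579, 0.1692]
tcp_rot: [[0.947, 0.323, 0.001], [0.323, -0.947, 0.001], [0.001, -0.0, -1.0]]
contact_force: [0.5, 0.3, -0.5]
gripper_width: 0.0856
gripper_force: 0.0
```

```bash
python3 -c "
from h import *
plan([.468,-.312,.17],-71)"
```

```text
13.05 [ 0.4564 -0.0579  0.1692] w 0.0856 ROW [-7.1  24.42 -0.09] [-0.01 -0.07 -0.18]
```

Call:
{"api": "apply_moves", "payload": {"targets": [-7.1,24.4,0,0,0,0,-1,-7.1,24.4,0,0,0,0,-1,-7.1,24.4,0,0,0,0,-1,-7.1,24.4,0,0,0,0,-1,-7.1,24.4,0,0,0,0,-1,-7.1,24.4,0,0,0,0,-1,-7.1,24.4,0,0,0,0,-1,-7.1,24.4,0,0,0,0,-1]}}

```text
time_s: 13.85
tool_pos: [0.4694, -0.3089, 0.1686]
tcp_rot: [[0.945, 0.328, -0.0], [0.328, -0.945, 0.001], [-0.0, -0.001, -1.0]]
contact_force: [-0.6, 0.8, -0.6]
gripper_width: 0.0852
gripper_force: 0.0
```

```bash
python3 -c "
from h import *
plan([.468,-.312,.17],-71)
o=arm.get_obs();im=optics.camera('wrist');cv2.imwrite('pics/w3.png',im)
np.savez('w3.npz',T=wristT(o),p=o['tool_pos'],R=o['tcp_rot'])"
```

```text
13.85 [ 0.4694 -0.3089  0.1686] w 0.0852 ROW [-0.23  0.25 -0.14] [-0.07  0.    0.16]
```

View pics/w3.png

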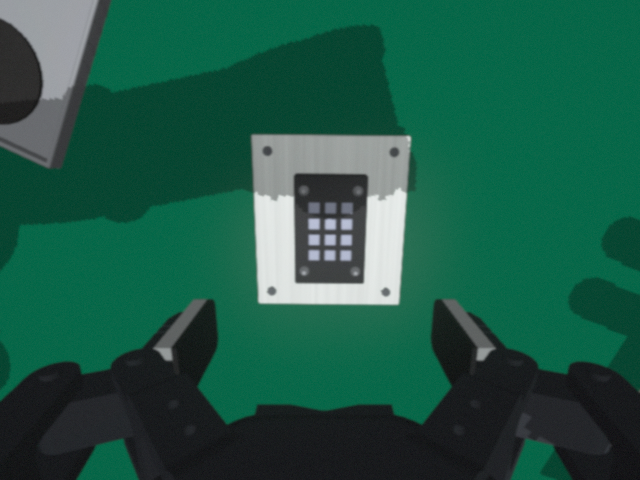

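Fixed tray on its plate: pins near (304,190), (358,190), (305,271) and (356,271), chips grid centred near (330,232). I locate the chip grid centroids.

```bash
cat >> h.py <<'E'
def chips(win,zc,name):
    "grid centre and yaw from the 12 chips, in world; win=(u0,v0,u1,v1)"
    I=optics.camera_info("wrist");out=[]
    for k in range(3):
        o=arm.get_obs();im=optics.camera("wrist");I["T"]=wristT(o)
        cv2.imwrite(f"pics/{name}.png",im)
        u0,v0,u1,v1=win;s=4
        g=cv2.resize(cv2.cvtColor(im,cv2.COLOR_BGR2GRAY)[v0:v1,u0:u1],None,fx=s,fy=s,interpolation=cv2.INTER_CUBIC)
        b=cv2.adaptiveThreshold(cv2.GaussianBlur(g,(0,0),2),255,cv2.ADAPTIVE_THRESH_MEAN_C,cv2.THRESH_BINARY,91,-15)
        n,l,st,c=cv2.connectedComponentsWithStats(b)
        med=[i for i in range(1,n) if 60*s*s<st[i,4]<260*s*s and .6<st[i,2]/st[i,3]<1.6]
        P=np.array([onz(I,u0+(c[i,0]+.5)/s-.5,v0+(c[i,1]+.5)/s-.5,zc)[:2] for i in med],np.float32)
        r=cv2.minAreaRect(P);out.append([len(P),*r[0],*P.mean(0),*r[1],r[2]])
    out=np.array(out);print(np.round(out,4));print("tcp",np.round(o["tool_pos"],4));return out
E
python3 -c "
from h import *
np.set_printoptions(suppress=True)
chips((296,178,367,282),.031,'w3b')
plan([.468,-.312,.17],-71)"
```

```text
[[14.      0.4759 -0.312   0.474  -0.3125  0.053   0.0419 18.6097]
 [14.      0.4759 -0.312   0.4741 -0.3125  0.053   0.0418 18.536 ]
 [14.      0.4759 -0.3121  0.4741 -0.3125  0.053   0.0419 18.6544]]
tcp [ 0.4699 -0.3081  0.1689]
14.05 [ 0.4699 -0.3083  0.1689] w 0.0853 ROW [-0.3   0.29 -0.11] [-0.04 -0.03  0.27]
```

```bash
sed -i 's/    out=np.array(out)/    print([int(st[i,4]\/16) for i in med]);out=np.array(out)/; s/i for i in range(1,n) if 60\*s\*s</i for i in range(1,n) if amin*s*s</; s/def chips(win,zc,name)/def chips(win,zc,name,amin=60)/' h.py
python3 -c "
from h import *
np.set_printoptions(suppress=True)
chips((296,178,367,282),.031,'w3b')
chips((296,178,367,282),.031,'w3b',85)"
```

```text
[74, 64, 102, 97, 101, 121, 113, 119, 109, 99, 108, 111, 108, 115]
[[14.      0.4759 -0.3119  0.4741 -0.3125  0.053   0.042  18.5556]
 [14.      0.4759 -0.312   0.4741 -0.3125  0.053   0.0419 18.7964]
 [14.      0.4759 -0.3119  0.474  -0.3125  0.053   0.0419 18.7624]]
tcp [ 0.4698 -0.3089  0.169 ]
[100, 97, 101, 123, 109, 119, 111, 103, 111, 110, 108, 111]
[[12.      0.4696 -0.314   0.4696 -0.314   0.0398  0.0265 18.4748]
 [12.      0.4696 -0.314   0.4696 -0.314   0.0398  0.0264 18.5953]
 [12.      0.4696 -0.3141  0.4695 -0.3141  0.0397  0.0265 18.5027]]
tcp [ 0.4695 -0.3096  0.1691]
```

```bash
python3 -c "
from h import *
I=optics.camera_info('wrist');I['T']=np.load('w3.npz')['T']
C=np.array([onz(I,*q,.036) for q in((304,190),(358,190),(356,271),(305,271))]);print(C.mean(0),C)
plan([.577,.008,.167],-94.7)"
```

```text
[ 0.47083104 -0.31420127  0.036     ] [[ 0.49501752 -0.28411639  0.036     ]
 [ 0.50847412 -0.32292136  0.036     ]
 [ 0.44668359 -0.34438295  0.036     ]
 [ 0.43314895 -0.30538437  0.036     ]]
14.35 [ 0.4694 -0.3097  0.169 ] w 0.0856 ROW [ 20.58 -26.49   0.21] [-0.000e+00 -1.000e-02  2.385e+01]
```

Call:
{"api": "apply_moves", "payload": {"targets": [20.6,-26.5,0.2,0,0,23.8,-1,20.6,-26.5,0.2,0,0,23.8,-1,20.6,-26.5,0.2,0,0,23.8,-1,20.6,-26.5,0.2,0,0,23.8,-1,20.6,-26.5,0.2,0,0,23.8,-1,20.6,-26.5,0.2,0,0,23.8,-1,20.6,-26.5,0.2,0,0,23.8,-1,20.6,-26.5,0.2,0,0,23.8,-1]}}

```text
time_s: 15.15
tool_pos: [0.5787, 0.0148, 0.1661]
tcp_rot: [[0.997, -0.072, -0.001], [-0.072, -0.997, 0.002], [-0.001, -0.002, -1.0]]
contact_force: [0.2, -0.3, 0.2]
gripper_width: 0.0854
gripper_force: 0.0
```

Call:
{"api": "apply_moves", "payload": {"targets": [0,0,0,0,0,0,-1,0,0,0,0,0,0,-1,0,0,0,0,0,0,-1,0,0,0,0,0,0,-1,0,0,0,0,0,0,-1,0,0,0,0,0,0,-1,0,0,0,0,0,0,-1,0,0,0,0,0,0,-1]}}

```text
time_s: 15.95
tool_pos: [0.5772, 0.0077, 0.167]
tcp_rot: [[0.997, -0.082, 0.0], [-0.082, -0.997, 0.0], [0.0, -0.0, -1.0]]
contact_force: [0.7, -0.1, 1.2]
gripper_width: 0.0857
gripper_force: 0.0
```

```bash
python3 -c "
from h import *
np.set_printoptions(suppress=True)
plan([.577,.008,.167],-94.7)
chips((290,172,373,288),.029,'w4',85)"
```

```text
15.95 [0.5772 0.0077 0.167 ] w 0.0857 ROW [-0.02 -0.02  0.  ] [-0.   -0.    0.01]
[115, 101, 116, 98, 114, 121, 106, 103, 112, 116, 109, 115]
[[12.      0.5783  0.0023  0.5781  0.0024  0.0264  0.0397 84.6205]
 [12.      0.5782  0.0024  0.5781  0.0024  0.0264  0.0396 84.69  ]
 [12.      0.5783  0.0024  0.5781  0.0024  0.0264  0.0396 84.6858]]
tcp [0.5772 0.0078 0.167 ]
```

View pics/w4.png

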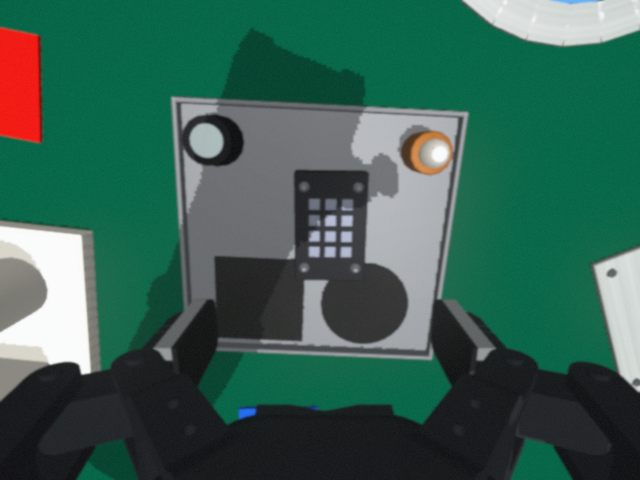

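Loose chip tray confirmed at (331,224), loupe at (210,140), dropper at (430,150), round coaster at (364,303) and square coaster with corners (216,257) to (302,341).

```bash
python3 -c "
from h import *
I=optics.camera_info('wrist');I['T']=wristT(arm.get_obs())
im=cv2.imread('pics/w4.png');m=(cv2.cvtColor(im,cv2.COLOR_BGR2GRAY)<75).astype(np.uint8)
m[:,:309]=0;m[:268]=0;m[344:]=0;m[:,410:]=0
m=cv2.morphologyEx(m,cv2.MORPH_OPEN,np.ones((15,15)))
c=max(cv2.findContours(m,cv2.RETR_EXTERNAL,cv2.CHAIN_APPROX_NONE)[0],key=len)[:,0]
c=c[c[:,1]>285];q=np.array([onz(I,*p,.007)[:2] for p in c])
A=np.c_[2*q,np.ones(len(q))];s=np.linalg.lstsq(A,(q**2).sum(1),rcond=None)[0];print('round',s[:2],(s[2]+s[0]**2+s[1]**2)**.5)
print('sq',np.mean([onz(I,*p,.007) for p in((216,257),(304,258),(302,341),(217,339))],0))
plan([.5782,.0024,.007],-95.3)"
```

```text
round [ 0.49881058 -0.02279631] 0.0381446638495658
sq [0.5110649  0.07153743 0.007     ]
16.1 [0.5772 0.0079 0.167 ] w 0.0853 ROW [ 0.15  0.54 16.  ] [-0.   -0.    0.63]
```

Call:
{"api": "apply_moves", "payload": {"targets": [0.1,0.5,2,0,0,0.6,-1,0.1,0.5,5.5,0,0,0.6,-1,0.1,0.5,9.5,0,0,0.6,-1,0.1,0.5,12.5,0,0,0.6,-1,0.1,0.5,14.2,0,0,0.6,-1,0.1,0.5,15,0,0,0.6,-1,0.1,0.5,15.5,0,0,0.6,-1,0.1,0.5,15.5,0,0,0.6,-1]}}

```text
time_s: 16.9
tool_pos: [0.5783, 0.0026, 0.0125]
tcp_rot: [[0.996, -0.092, 0.001], [-0.092, -0.996, 0.0], [0.001, -0.0, -1.0]]
contact_force: [0.0, 0.1, 0.7]
gripper_width: 0.0852
gripper_force: 0.0
```

```bash
python3 -c "
from h import *
plan([.5782,.0024,.007],-95.3)"
```

```text
16.9 [0.5783 0.0026 0.0125] w 0.0852 ROW [-0.01  0.02  0.55] [-0.01 -0.05  0.02]
```

Call:
{"api": "apply_moves", "payload": {"targets": [0,0,0.3,0,0,0,-1,0,0,0.5,0,0,0,-1,0,0,0.5,0,0,0,1,0,0,0.5,0,0,0,1,0,0,0.5,0,0,0,1,0,0,0.5,0,0,0,1,0,0,0.5,0,0,0,1,0,0,0.5,0,0,0,1]}}

```text
time_s: 17.7
tool_pos: [0.578, 0.0028, 0.0076]
tcp_rot: [[0.996, -0.092, 0.001], [-0.092, -0.996, 0.001], [0.001, -0.001, -1.0]]
contact_force: [-1.4, 0.8, 5.9]
gripper_width: 0.0562
gripper_force: 64.2
```

```bash
python3 -c "
from h import *
plan([.5782,.0024,.007],-95.3)"
```

```text
17.7 [0.578  0.0028 0.0076] w 0.0562 ROW [0.03 0.04 0.06] [-0.03 -0.03  0.02]
```

```bash
python3 -c "
from h import *
plan([.4696,-.3140,.11],-71.5)"
```

```text
17.7 [0.578  0.0028 0.0076] w 0.0562 ROW [ -7.87  32.54 -10.26] [ -0.03  -0.04 -23.78]
```

Call:
{"api": "apply_moves", "payload": {"targets": [0,0,-1,0,0,0,1,0,0,-3,0,0,0,1,0,0,-5.5,0,0,0,1,0,0,-8,0,0,0,1,0,0,-9.5,0,0,0,1,0,0,-10,0,0,0,1,0,0,-10,0,0,0,1,0,0,-10,0,0,0,1]}}

```text
time_s: 18.5
tool_pos: [0.5772, 0.003, 0.1061]
tcp_rot: [[0.996, -0.092, -0.001], [-0.092, -0.996, 0.0], [-0.001, -0.0, -1.0]]
contact_force: [0.2, 0.0, -1.9]
gripper_width: 0.0567
gripper_force: 64.3
```

```bash
python3 -c "
from h import *
plan([.4696,-.3140,.11],-71.5)"
```

```text
18.5 [0.5772 0.003  0.1061] w 0.0567 ROW [-7.8  32.56 -0.38] [-2.000e-02  7.000e-02 -2.377e+01]
```

Call:
{"api": "apply_moves", "payload": {"targets": [-0.4,1.5,0,0,0,-1,1,-1.1,4.5,0,0,0,-3.3,1,-2,8.3,0,0,0,-6,1,-3,12.5,0,0,0,-9,1,-4,16.7,0,0,0,-12,1,-5,20.9,0,0,0,-15,1,-6,25,0,0,0,-18,1,-6.8,28.3,0,0,0,-20.5,1]}}

```text
time_s: 19.3
tool_pos: [0.4821, -0.275, 0.1061]
tcp_rot: [[0.965, 0.263, -0.002], [0.263, -0.965, -0.0], [-0.002, -0.0, -1.0]]
contact_force: [-0.1, -0.3, -1.0]
gripper_width: 0.0563
gripper_force: 64.3
```

```bash
python3 -c "
from h import *
plan([.4696,-.3140,.11],-71.5)"
```

```text
19.3 [ 0.4821 -0.275   0.1061] w 0.0563 ROW [-2.23  3.43 -0.39] [-0.02  0.09 -3.26]
```

Call:
{"api": "apply_moves", "payload": {"targets": [-1.2,1.9,0.5,0,0,-2,1,-2,3,1.5,0,0,-3,1,-2.3,3.5,2.5,0,0,-3.2,1,-2.4,3.6,3.5,0,0,-3.2,1,-2.4,3.6,4,0,0,-3.2,1,-2.4,3.6,4,0,0,-3.2,1,-2.4,3.6,4,0,0,-3.2,1,-2.4,3.6,4,0,0,-3.2,1]}}

```text
time_s: 20.1
tool_pos: [0.4708, -0.3134, 0.0673]
tcp_rot: [[0.948, 0.317, 0.001], [0.317, -0.948, -0.0], [0.0, 0.0, -1.0]]
contact_force: [-0.2, -0.3, -1.6]
gripper_width: 0.0568
gripper_force: 64.3
```

```bash
python3 -c "
from h import *
plan([.4696,-.3140,.046],-71.5)
cv2.imwrite('pics/w5.png',optics.camera('wrist')[150:480,120:520])"
```

```text
20.1 [ 0.4708 -0.3134  0.0673] w 0.0568 ROW [-0.14  0.02  2.13] [ 0.01 -0.03 -0.03]
```

View pics/w5.png

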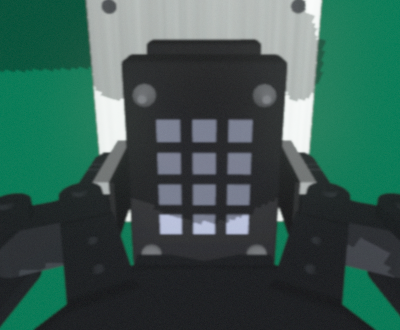

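Held tray is square in the fingers, chip grid centred at crop (204,177). I check its centre relative to the TCP.

```bash
python3 -c "
from h import *
np.set_printoptions(suppress=True)
I=optics.camera_info('wrist');o=arm.get_obs();I['T']=wristT(o);z=o['tool_pos'][2]+.0214
C=np.array([onz(I,u+120,v+150,z) for u,v in((168,130),(240,130),(237,225),(171,225))]);c=C.mean(0)
print(np.round(o['tool_pos'],4),c,(np.array(o['tcp_rot']).T@(c-o['tool_pos']))*1000,np.linalg.norm(C[0]-C[1]),np.linalg.norm(C[0]-C[3]))
plan([.4696,-.3140,.040],-71.5)"
```

```text
[ 0.4708 -0.3135  0.0674] [ 0.47109863 -0.31378273  0.08876862] [  0.24172322   0.33845637 -21.39974072] 0.025818067242070655 0.03940067000067396
20.15 [ 0.4708 -0.3135  0.0674] w 0.0568 ROW [-0.13  0.01  2.74] [ 0.02 -0.03 -0.04]
```

Call:
{"api": "apply_moves", "payload": {"targets": [-0.15,0,0.5,0,0,0,1,-0.15,0,1.3,0,0,0,1,-0.15,0,2,0,0,0,1,-0.15,0,2.3,0,0,0,1,-0.15,0,2.5,0,0,0,1,-0.15,0,2.5,0,0,0,1,-0.15,0,2.5,0,0,0,1,-0.15,0,2.5,0,0,0,1]}}

```text
time_s: 20.95
tool_pos: [0.469, -0.3144, 0.0422]
tcp_rot: [[0.949, 0.316, 0.0], [0.316, -0.949, -0.0], [0.0, 0.0, -1.0]]
contact_force: [0.7, 0.0, -1.9]
gripper_width: 0.0567
gripper_force: 64.3
```

```bash
python3 -c "
from h import *
plan([.4696,-.3140,.0345],-71.5)"
```

```text
20.95 [ 0.469  -0.3144  0.0422] w 0.0567 ROW [ 0.07 -0.02  0.77] [ 0.01 -0.02 -0.08]
```

Call:
{"api": "apply_moves", "payload": {"targets": [0.05,0,0.15,0,0,0,1,0.05,0,0.3,0,0,0,1,0.05,0,0.45,0,0,0,1,0.05,0,0.6,0,0,0,1,0.05,0,0.7,0,0,0,1,0.05,0,0.75,0,0,0,1,0.05,0,0.75,0,0,0,1,0.05,0,0.75,0,0,0,1]}}

```text
time_s: 21.75
tool_pos: [0.4693, -0.3142, 0.0345]
tcp_rot: [[0.949, 0.316, 0.0], [0.316, -0.949, 0.0], [0.0, -0.0, -1.0]]
contact_force: [0.3, -0.4, -0.5]
gripper_width: 0.0565
gripper_force: 64.3
```

Call:
{"api": "apply_moves", "payload": {"targets": [0,0,0.05,0,0,0,1,0,0,0.1,0,0,0,1,0,0,0.1,0,0,0,1,0,0,0.1,0,0,0,-1,0,0,0.1,0,0,0,-1,0,0,0.1,0,0,0,-1,0,0,0.1,0,0,0,-1,0,0,0.1,0,0,0,-1]}}

```text
time_s: 22.55
tool_pos: [0.4693, -0.3142, 0.0335]
tcp_rot: [[0.949, 0.316, 0.0], [0.316, -0.949, 0.0], [0.0, 0.0, -1.0]]
contact_force: [0.7, 0.3, 0.9]
gripper_width: 0.0855
gripper_force: 0.0
```

Call:
{"api": "apply_moves", "payload": {"targets": [0,0,-1,0,0,0,-1,0,0,-4,0,0,0,-1,0,0,-8,0,0,0,-1,0,0,-11,0,0,0,-1,0,0,-13,0,0,0,-1,0,0,-13.5,0,0,0,-1,0,0,-13.5,0,0,0,-1,0,0,-13.5,0,0,0,-1]}}

```text
time_s: 23.35
tool_pos: [0.4689, -0.3136, 0.1677]
tcp_rot: [[0.949, 0.316, -0.001], [0.316, -0.949, 0.001], [-0.001, -0.001, -1.0]]
contact_force: [-0.1, 0.3, -0.7]
gripper_width: 0.0852
gripper_force: 0.0
```

```bash
python3 -c "
from h import *
np.set_printoptions(suppress=True)
chips((290,160,373,300),.055,'w6',85)
plan([.543,.292,.17],-11.4)
im=cv2.imread('pics/w6.png');cv2.imwrite('pics/w6c.png',cv2.resize(im[120:330,220:440],None,fx=2.5,fy=2.5))"
```

```text
[86, 135, 127, 133, 125, 115, 125, 128, 122, 132, 132, 126, 132]
[[13.      0.4749 -0.3088  0.4714 -0.3121  0.0532  0.0339 18.7874]
 [13.      0.4749 -0.3089  0.4714 -0.3121  0.0533  0.0338 19.0208]
 [13.      0.4749 -0.3088  0.4714 -0.3121  0.0533  0.0338 18.8108]]
tcp [ 0.4688 -0.3137  0.1674]
23.5 [ 0.4688 -0.3138  0.1674] w 0.085 ROW [ 26.18 -55.14  -0.23] [ -0.11   0.04 -60.19]
```

View pics/w6c.png

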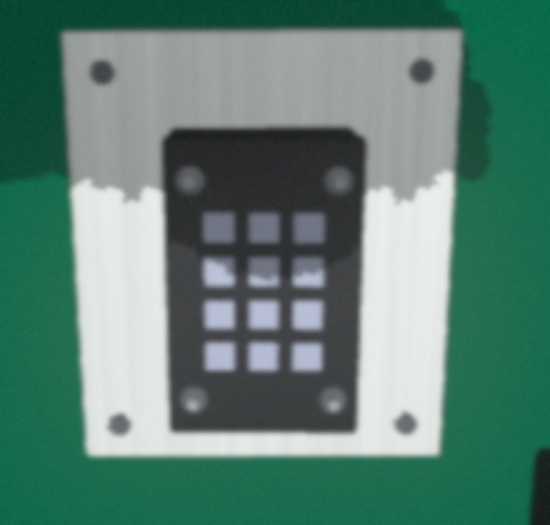

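The stack looks level and aligned, its sides parallel to the plate. I check its height and position from the 12 chips only.

```bash
python3 -c "
from h import *
np.set_printoptions(suppress=True)
chips((290,160,373,300),.055,'w6',100)
plan([.4415,.3125,.18],-11.4)"
```

```text
[127, 128, 131, 125, 114, 121, 128, 121, 129, 132, 126, 131]
[[12.      0.4695 -0.3143  0.4694 -0.3144  0.0393  0.0268 18.052 ]
 [12.      0.4696 -0.3144  0.4695 -0.3145  0.0394  0.0266 18.1895]
 [12.      0.4696 -0.3144  0.4695 -0.3144  0.0393  0.0267 18.0837]]
tcp [ 0.4689 -0.314   0.1677]
23.65 [ 0.469  -0.3141  0.1679] w 0.085 ROW [ 17.17 -60.32  -1.19] [ -0.06   0.03 -60.19]
```

Chip tray is home. Next the pod goes back.

Call:
{"api": "apply_moves", "payload": {"targets": [17.2,-60.3,-1.2,0,0,-60.2,-1,17.2,-60.3,-1.2,0,0,-60.2,-1,17.2,-60.3,-1.2,0,0,-60.2,-1,17.2,-60.3,-1.2,0,0,-60.2,-1,17.2,-60.3,-1.2,0,0,-60.2,-1,17.2,-60.3,-1.2,0,0,-60.2,-1,17.2,-60.3,-1.2,0,0,-60.2,-1,17.2,-60.3,-1.2,0,0,-60.2,-1]}}

```text
time_s: 24.45
tool_pos: [0.4515, 0.0872, 0.1764]
tcp_rot: [[0.192, 0.981, 0.001], [0.981, -0.192, 0.0], [0.001, 0.0, -1.0]]
contact_force: [2.2, -0.0, 0.6]
gripper_width: 0.0851
gripper_force: 0.0
```

```bash
python3 -c "
from h import *
plan([.442,.314,.18],-11.4)"
```

```text
24.45 [0.4515 0.0872 0.1764] w 0.0851 ROW [22.07 -5.29 -0.35] [ 0.02 -0.03  0.31]
```

Call:
{"api": "apply_moves", "payload": {"targets": [5,-1.2,-0.3,0,0,0.3,-1,10,-2.4,-0.3,0,0,0.3,-1,15,-3.6,-0.3,0,0,0.3,-1,19,-4.6,-0.3,0,0,0.3,-1,21.5,-5.2,-0.3,0,0,0.3,-1,22,-5.3,-0.3,0,0,0.3,-1,22,-5.3,-0.3,0,0,0.3,-1,22,-5.3,-0.3,0,0,0.3,-1]}}

```text
time_s: 25.25
tool_pos: [0.4436, 0.3098, 0.179]
tcp_rot: [[0.204, 0.979, -0.0], [0.979, -0.204, -0.001], [-0.001, -0.0, -1.0]]
contact_force: [-0.0, -0.2, 1.0]
gripper_width: 0.0852
gripper_force: 0.0
```

```bash
python3 -c "
from h import *
plan([.442,.314,.058],-11.4)
cv2.imwrite('pics/w7.png',optics.camera('wrist'))"
```

```text
25.25 [0.4436 0.3098 0.179 ] w 0.0852 ROW [ 0.39 -0.25 12.1 ] [-0.    0.06 -0.39]
```

View pics/w7.png

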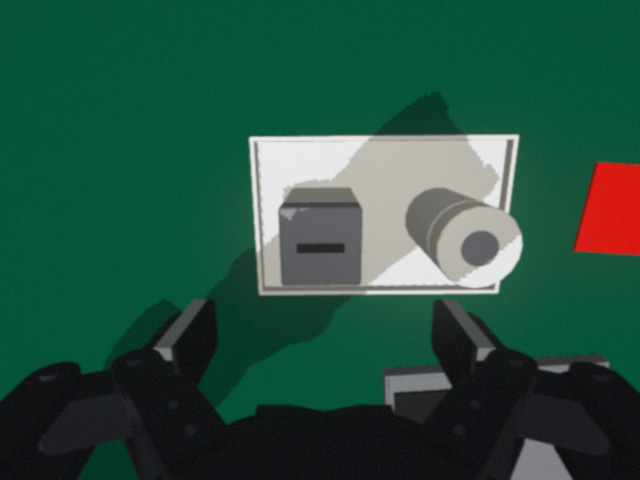

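Both stand upright: pod lid at (320,244), canister lid at (480,247). Descend on the pod and grip.

Call:
{"api": "apply_moves", "payload": {"targets": [0.3,-0.2,2,0,0,-0.4,-1,0.35,-0.2,5,0,0,-0.4,-1,0.35,-0.2,8.5,0,0,-0.4,-1,0.35,-0.2,11,0,0,-0.4,-1,0.35,-0.2,12,0,0,-0.4,-1,0.35,-0.2,12,0,0,-0.4,-1,0.35,-0.2,12,0,0,-0.4,-1,0.35,-0.2,12,0,0,-0.4,1]}}

```text
time_s: 26.1
tool_pos: [0.4431, 0.3157, 0.0606]
tcp_rot: [[0.196, 0.981, 0.002], [0.981, -0.196, 0.002], [0.002, 0.001, -1.0]]
contact_force: [0.4, 0.2, 0.5]
gripper_width: 0.0734
gripper_force: 0.0
```

Call:
{"api": "apply_moves", "payload": {"targets": [0,0,0,0,0,0,1,0,0,0,0,0,0,1,0,0,0,0,0,0,1,0,0,0,0,0,0,1,0,0,0,0,0,0,1,0,0,0,0,0,0,1,0,0,0,0,0,0,1,0,0,0,0,0,0,1]}}

```text
time_s: 26.9
tool_pos: [0.4427, 0.316, 0.0603]
tcp_rot: [[0.195, 0.981, 0.001], [0.981, -0.195, 0.002], [0.002, 0.001, -1.0]]
contact_force: [-1.0, -0.2, 7.6]
gripper_width: 0.0514
gripper_force: 63.6
```

```bash
python3 -c "
from h import *
plan([.511,.0715,.20],-7.6)"
```

```text
26.9 [0.4427 0.316  0.0603] w 0.0514 ROW [-22.61  11.49 -14.  ] [ 0.06 -0.1  -3.67]
```

Call:
{"api": "apply_moves", "payload": {"targets": [0,0,-1.5,0,0,0,1,0,0,-4.5,0,0,0,1,0,0,-8,0,0,0,1,0,0,-11.5,0,0,0,1,-1,0.5,-13.6,0,0,0,1,-4,2,-14,0,0,-0.6,1,-7.5,3.8,-14,0,0,-1.2,1,-11,5.6,-14,0,0,-1.8,1]}}

```text
time_s: 27.7
tool_pos: [0.4755, 0.1955, 0.1997]
tcp_rot: [[0.163, 0.987, 0.001], [0.987, -0.163, 0.001], [0.001, 0.0, -1.0]]
contact_force: [1.1, 0.2, -3.4]
gripper_width: 0.0515
gripper_force: 63.2
```

Call:
{"api": "apply_moves", "payload": {"targets": [-3.5,1.8,0,0,0,-0.6,1,-7,3.6,0,0,0,-1.2,1,-9.7,5,0,0,0,-1.8,1,-11.2,5.5,0,0,0,-1.8,1,-11.5,5.6,0,0,0,-1.8,1,-11.5,5.6,2,0,0,-1.8,1,-11.5,5.6,4,0,0,-1.8,1,-11.5,5.6,5,0,0,-1.8,1]}}

```text
time_s: 28.5
tool_pos: [0.5106, 0.075, 0.1478]
tcp_rot: [[0.132, 0.991, -0.002], [0.991, -0.132, 0.0], [-0.0, -0.002, -1.0]]
contact_force: [0.2, 0.3, -2.8]
gripper_width: 0.0517
gripper_force: 63.2
```

```bash
python3 -c "
from h import *
plan([.511,.073,.063],-7.6)"
```

```text
28.5 [0.5106 0.075  0.1478] w 0.0517 ROW [-0.19  0.08  8.48] [-0.12  0.01 -0.  ]
```

Call:
{"api": "apply_moves", "payload": {"targets": [-0.15,0.05,2,0,0,0,1,-0.15,0.05,5,0,0,0,1,-0.15,0.05,7,0,0,0,1,-0.15,0.05,7.8,0,0,0,1,-0.15,0.05,8.1,0,0,0,1,-0.15,0.05,8.3,0,0,0,1,-0.15,0.05,8.3,0,0,0,1,-0.15,0.05,8.3,0,0,0,1]}}

```text
time_s: 29.3
tool_pos: [0.5127, 0.0725, 0.0669]
tcp_rot: [[0.134, 0.991, 0.001], [0.991, -0.134, 0.001], [0.001, 0.001, -1.0]]
contact_force: [-0.5, -0.2, -2.7]
gripper_width: 0.0514
gripper_force: 63.2
```

Call:
{"api": "apply_moves", "payload": {"targets": [0,0,0.1,0,0,0,1,0,0,0.2,0,0,0,1,0,0,0.3,0,0,0,1,0,0,0.35,0,0,0,1,0,0,0.38,0,0,0,1,0,0,0.38,0,0,0,1,0,0,0.38,0,0,0,1,0,0,0.38,0,0,0,1]}}

```text
time_s: 30.1
tool_pos: [0.5122, 0.0723, 0.0633]
tcp_rot: [[0.134, 0.991, 0.0], [0.991, -0.134, 0.001], [0.001, 0.0, -1.0]]
contact_force: [-4.1, -0.2, 14.0]
gripper_width: 0.0516
gripper_force: 65.1
```

Call:
{"api": "apply_moves", "payload": {"targets": [0,0,0,0,0,0,-1,0,0,0,0,0,0,-1,0,0,0,0,0,0,-1,0,0,0,0,0,0,-1,0,0,0,0,0,0,-1,0,0,-3,0,0,0,-1,0,0,-8,0,0,0,-1,0,0,-12,0,0,0,-1]}}

```text
time_s: 30.9
tool_pos: [0.512, 0.0719, 0.1841]
tcp_rot: [[0.134, 0.991, -0.0], [0.991, -0.134, -0.001], [-0.001, -0.0, -1.0]]
contact_force: [0.9, 0.9, 0.2]
gripper_width: 0.0852
gripper_force: 0.0
```

```bash
python3 -c "
from h import *
plan([.543,.292,.18],-11.4)"
```

```text
30.9 [0.512  0.0719 0.1841] w 0.0852 ROW [22.23  0.11  0.4 ] [-0.    0.03  3.68]
```

Pod set down. Now the canister.

Call:
{"api": "apply_moves", "payload": {"targets": [3,0,0,0,0,0.5,-1,8,0,0,0,0,1.5,-1,13,0,0,0,0,2.5,-1,17.5,0,0,0,0,3.5,-1,20.5,0.1,0,0,0,3.7,-1,22,0.1,0,0,0,3.7,-1,22.2,0.1,0,0,0,3.7,-1,22.2,0.1,0,0,0,3.7,-1]}}

```text
time_s: 31.7
tool_pos: [0.5429, 0.2905, 0.1822]
tcp_rot: [[0.198, 0.98, -0.0], [0.98, -0.198, -0.001], [-0.001, 0.0, -1.0]]
contact_force: [0.2, -0.2, 0.6]
gripper_width: 0.0851
gripper_force: 0.0
```

```bash
python3 -c "
from h import *
plan([.543,.292,.058],-11.4)"
```

```text
31.7 [0.5429 0.2905 0.1822] w 0.0851 ROW [ 0.16 -0.02 12.42] [ 0.    0.06 -0.05]
```

Call:
{"api": "apply_moves", "payload": {"targets": [0.1,0,2,0,0,0,-1,0.1,0,5,0,0,0,-1,0.1,0,8.5,0,0,0,-1,0.1,0,11,0,0,0,-1,0.1,0,12.2,0,0,0,-1,0.1,0,12.3,0,0,0,-1,0.1,0,12.3,0,0,0,-1,0.1,0,12.3,0,0,0,1]}}

```text
time_s: 32.5
tool_pos: [0.544, 0.2932, 0.0609]
tcp_rot: [[0.198, 0.98, 0.002], [0.98, -0.198, 0.001], [0.002, 0.002, -1.0]]
contact_force: [-0.4, -0.5, 0.5]
gripper_width: 0.0731
gripper_force: 0.0
```

Call:
{"api": "apply_moves", "payload": {"targets": [0,0,0,0,0,0,1,0,0,0,0,0,0,1,0,0,0,0,0,0,1,0,0,0,0,0,0,1,0,0,0,0,0,0,1,0,0,0,0,0,0,1,0,0,0,0,0,0,1,0,0,0,0,0,0,1]}}

```text
time_s: 33.3
tool_pos: [0.5435, 0.2937, 0.0609]
tcp_rot: [[0.197, 0.98, 0.001], [0.98, -0.197, 0.001], [0.002, 0.001, -1.0]]
contact_force: [-2.3, -0.6, 7.7]
gripper_width: 0.0548
gripper_force: 61.9
```

```bash
python3 -c "
from h import *
plan([.4995,-.0228,.20],-7.6)"
```

```text
33.3 [0.5435 0.2937 0.0609] w 0.0548 ROW [-31.87   1.94 -13.96] [ 0.07 -0.09 -3.77]
```

Call:
{"api": "apply_moves", "payload": {"targets": [0,0,-1.5,0,0,0,1,0,0,-4.5,0,0,0,1,0,0,-8,0,0,0,1,0,0,-11.5,0,0,0,1,-1,0.1,-13.7,0,0,0,1,-3.5,0.2,-14,0,0,-0.5,1,-7,0.4,-14,0,0,-1,1,-11,0.7,-14,0,0,-1.5,1]}}

```text
time_s: 34.1
tool_pos: [0.5279, 0.1839, 0.2007]
tcp_rot: [[0.169, 0.986, 0.001], [0.986, -0.169, 0.001], [0.001, 0.001, -1.0]]
contact_force: [0.4, -0.6, -0.9]
gripper_width: 0.0545
gripper_force: 63.7
```

Call:
{"api": "apply_moves", "payload": {"targets": [-4,0.2,0,0,0,-0.5,1,-8,0.4,0,0,0,-1,1,-12,0.7,0,0,0,-1.5,1,-15.5,0.9,0,0,0,-2,1,-18.5,1.1,0,0,0,-2.3,1,-20.2,1.2,0,0,0,-2.3,1,-20.6,1.2,0,0,0,-2.3,1,-20.6,1.2,0,0,0,-2.3,1]}}

```text
time_s: 34.9
tool_pos: [0.5046, -0.0211, 0.2]
tcp_rot: [[0.133, 0.991, 0.001], [0.991, -0.133, 0.001], [0.001, 0.001, -1.0]]
contact_force: [0.6, 0.5, -1.0]
gripper_width: 0.0547
gripper_force: 63.7
```

```bash
python3 -c "
from h import *
plan([.4995,-.021,.0642],-7.6)"
```

```text
34.9 [ 0.5046 -0.0211  0.2   ] w 0.0547 ROW [-0.06 -0.52 13.58] [ 0.04 -0.04 -0.04]
```

Call:
{"api": "apply_moves", "payload": {"targets": [-0.05,-0.3,2,0,0,0,1,-0.05,-0.5,5.5,0,0,0,1,-0.05,-0.5,9,0,0,0,1,-0.05,-0.5,11.5,0,0,0,1,-0.05,-0.5,12.8,0,0,0,1,-0.05,-0.5,13.2,0,0,0,1,-0.05,-0.5,13.3,0,0,0,1,-0.05,-0.5,13.3,0,0,0,1]}}

```text
time_s: 35.7
tool_pos: [0.5004, -0.0206, 0.0673]
tcp_rot: [[0.132, 0.991, 0.002], [0.991, -0.132, 0.0], [0.001, 0.002, -1.0]]
contact_force: [-0.4, -0.3, -1.4]
gripper_width: 0.0545
gripper_force: 63.7
```

```bash
python3 -c "
from h import *
plan([.4995,-.021,.0639],-7.6)"
```

```text
35.7 [ 0.5004 -0.0206  0.0673] w 0.0545 ROW [-0.05 -0.09  0.34] [ 0.09 -0.03  0.04]
```

Call:
{"api": "apply_moves", "payload": {"targets": [0,-0.05,0.1,0,0,0,1,0,-0.05,0.2,0,0,0,1,0,-0.05,0.3,0,0,0,1,0,-0.05,0.35,0,0,0,1,0,-0.05,0.35,0,0,0,1,0,-0.05,0.35,0,0,0,1,0,-0.05,0.35,0,0,0,1,0,-0.05,0.35,0,0,0,1]}}

```text
time_s: 36.5
tool_pos: [0.4994, -0.0208, 0.0638]
tcp_rot: [[0.132, 0.991, 0.001], [0.991, -0.132, 0.001], [0.001, 0.001, -1.0]]
contact_force: [-3.6, 0.4, 11.7]
gripper_width: 0.0548
gripper_force: 65.1
```

Call:
{"api": "apply_moves", "payload": {"targets": [0,0,0,0,0,0,-1,0,0,0,0,0,0,-1,0,0,0,0,0,0,-1,0,0,0,0,0,0,-1,0,0,0,0,0,0,-1,0,0,-3,0,0,0,-1,0,0,-8,0,0,0,-1,0,0,-12,0,0,0,-1]}}

```text
time_s: 37.3
tool_pos: [0.4989, -0.0213, 0.1846]
tcp_rot: [[0.133, 0.991, -0.0], [0.991, -0.133, -0.001], [-0.001, -0.0, -1.0]]
contact_force: [1.6, 0.6, -0.0]
gripper_width: 0.0851
gripper_force: 0.0
```

Call:
{"api": "apply_moves", "payload": {"targets": [4,0,-4,0,0,0,-1,8,0,-4,0,0,0,-1,12,0,-4,0,0,0,-1,16,0,-4,0,0,0,-1,20,0,-4,0,0,0,-1,24,0,-4,0,0,0,-1,26,0,-4,0,0,0,-1,26,0,-4,0,0,0,-1]}}

```text
time_s: 38.1
tool_pos: [0.5328, 0.2405, 0.2222]
tcp_rot: [[0.127, 0.992, -0.001], [0.992, -0.127, 0.0], [0.0, -0.001, -1.0]]
contact_force: [0.1, -0.1, -0.1]
gripper_width: 0.0857
gripper_force: 0.0
```

Run:
```python
from h import *
np.set_printoptions(precision=4,suppress=True)
im=optics.camera("top");I=optics.camera_info("top");print(arm.get_obs()["tool_pos"])
cv2.imwrite("pics/t8.png",im)
cv2.imwrite("pics/t8c.png",np.hstack([cv2.resize(im[145:285,240:390],None,fx=2.6,fy=2.6),cv2.resize(im[190:330,420:570],None,fx=2.6,fy=2.6)]))
```

```text
[0.5331 0.2377 0.2224]
```

View pics/t8c.png

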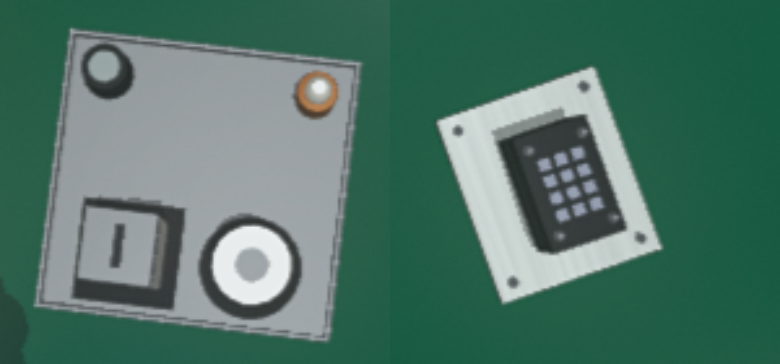

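The picture shows the canister (251,264) and pod (118,247) back on their coasters, within about 2 mm of where they started. The tray is stacked (565,187), and the loupe and dropper are unmoved. I hand it in.

```bash
python3 -c "
from plant import sign_off
print(sign_off())"
```

```text
the job is handed in; nothing more can be done
None
```

Handed in at about 38 s of the 112 s allowed: last pictures show the chip tray home on the steel-plate tray, canister and pod upright on their coasters, and loupe and dropper unmoved; the hand-in returned no verdict.

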